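# Load the bowl feeder and set its feed rate

## Robot

A 6-joint arm with a two-finger parallel gripper is mounted at the origin on the work surface. World frame = base frame: x ahead of the robot, y to its left, z up, the work surface at z = 0. Lengths are in m, angles in rad, forces in N, time in s.
With the tool pointing down it reaches from about 0.35 to 0.85 m from the base axis. Payload 8.1 kg.
Tool frame: the origin (TCP) lies between the finger pads; the fingertips stand 8 mm ahead of it and the grasp point (between the pads) lies 11 mm behind it; z points along the fingers, y is the line along which they close (so a half turn about z gives the same grasp; the last joint's range is limited). The gripper opens to 85 mm and grips with 20 to 120 N. Pads are 22 mm wide; open, the fingers measure 114 mm over their backs; the gripper's body (76 mm by 85 mm) begins 54 mm behind the grasp point. The pads swing forward as they close: fully open they stand 13 mm farther back than shut.
Start: joints at [1.174, 0.13, 1.488, -0, 1.523, -0.085], TCP at [0.184, 0.571, 0.239] pointing down, gripper open.
Joint ranges: [-2.96, 2.96], [-0.89, 2.26], [0.02, 2.5], [-1.34, 4.48], [0, 2.73], [-2.66, 2.66]. Speed limits (rad/s): [2.39, 2.39, 2.79, 3.14, 3.14, 3.14].

## Interface

Orientations are given as [roll, pitch, yaw] about the fixed x, y, z axes, in that order (R = Rz(yaw) Ry(pitch) Rx(roll)).
In Python, from workcell import env gives the robot as it stands.
- The arm moves only by the shell command python3 -m pendant 'ROWS' [FORCE]. ROWS is JSON, a list of rows, each a list of 3 entries, a list of its own where there are three numbers: the shift along the tool's x, y, z in cm, then the turn, a rotation vector about the tool's x, y, z in rad, then the closure, from -1 (fully open) to 1 (shut), so that 0 is half open. A call has exactly 5 rows; each row is the pose to reach, as a shift and turn from the pose commanded when the call began, along the tool's axes at that moment; what a row does not reach only later rows make up. A row lasts 1/12 s, in which the tool goes at most 41.7 mm and 7.16 degrees, less where a joint would pass 70% of its speed; a pose out of reach is approached as far as the arm can. A call with a gripper value outside its range is refused whole. The fingers move at their own pace and stop on an object; FORCE is the grip in N (left out, the last holds). Time passes only in rows, so rows that repeat a pose let the fingers close, or fill a call up. It gives the time, the measured TCP pose, the force, the opening and the grip force at its end, in the units of the state.
- env.read_state(): the state, without advancing time (a new reading comes with each control period).
- env.camera(name): name is "scene" or "top"; returns a dict with "color" (400x640x3 uint8, red, green, blue), "range_z" (400x640 float32, m along the optical axis (not along the pixel's ray), 0 where there is no reading), "vfov" (degrees; the focal length in pixels is half the picture's height over the tangent of half this angle, whatever the lens; pixels are square), "cx", "cy" (the principal point, pixels), "eye" and "attitude" of the camera in the world. Camera axes: x right, y down, z forward; pixel columns grow to the right and rows downward; lengths in m; the calibration is good to about 2 mm. A picture is of the moment at which its call begins.
- env.close_job(): hands the job in; it is judged then, once.
The state is a dict: "clock": time; "q": joint angles; "qvel": joint speeds; "effort": joint torques, N m; "position": TCP position; "tool_rot": TCP orientation; "force": force on the tool from outside, world axes, zero at the start; "wrist_torque": the same for the moment, N m; "gripper_width": finger opening in m; "finger_force": force on a finger pad.
Only numpy, scipy, OpenCV 4.12 (cv2) and the standard library are available. Lean on these libraries where they do the work, as an engineer would, in place of code of your own. Each camera call takes 0.05 s, during which the arm holds its last target. There are 200 camera calls.

## Task

First tip all six steel balls from the parts scoop into the bowl of the feeder, then swing the feed-rate lever on the control unit until it lines up with the setpoint pointer beside it, without shifting the pointer. Leave the scoop standing on the table on its floor, and leave the other things on the table where they are.

Things in the scene. Friction and masses are not known exactly. Their poses are not given: they have to be found in the camera images.
- scoop: open black plastic parts scoop on the table, holding six balls. Origin: centre of its floor's underside, z up, pouring lip towards its own -x. Flat floor x -30 to +30 mm, 50 mm wide outside, 44 inside, sheet 3 mm. Back wall (x +30) and two parallel side walls (x -31 to +31, y +-25) are 50 mm tall: hold it across the side walls. About 0.18 kg (varies) plus 0.14 kg of balls
- scoop_lip (a point): middle of the end of the scoop's pouring lip, at (-81, 0, +37) mm in the scoop's frame. The lip goes on from the floor's front edge (x -30 mm) and climbs at 35 degrees, with side rims 22 mm high. Tipped forward by about 50 degrees the scoop empties over it
- ball0_center (a point): centre of steel ball 0 of six alike, 18 mm diameter, 24 g; starts on the scoop's floor
- ball1_center (a point): centre of steel ball 1 of six alike, 18 mm diameter, 24 g; starts on the scoop's floor
- ball2_center (a point): centre of steel ball 2 of six alike, 18 mm diameter, 24 g; starts on the scoop's floor
- ball3_center (a point): centre of steel ball 3 of six alike, 18 mm diameter, 24 g; starts on the scoop's floor
- ball4_center (a point): centre of steel ball 4 of six alike, 18 mm diameter, 24 g; starts on the scoop's floor
- ball5_center (a point): centre of steel ball 5 of six alike, 18 mm diameter, 24 g; starts on the scoop's floor
- feeder: bowl feeder, fixed: a grey drum with a round open steel bowl on it. Origin: centre of its underside, on the table. Bowl floor 45 mm above the table, 124 mm wide inside; rim 95 mm above the table, 180 mm across outside (wall 4 mm)
- bowl_rim (a point): centre of the feeder bowl's mouth, level with the rim, 95 mm above the table
- control: feeder control unit, fixed: white box 140 (x) x 110 (y) x 50 mm high with the feed-rate lever on top and, beside it at y +22 mm, an upright arc plate with tick marks, its top 155 mm above the table. Origin: centre of its underside, z up. The lever swings in the box's x-z plane; arc plate and pointer are on its +y side
- lever_hinge (a point): the lever's and the pointer's common hinge, 60 mm above the table; its axis is the control unit's y
- rate_lever (a joint): angle of the feed-rate lever, rad, 0 to 1.4: at 0 it leans 0.7 rad from upright towards the box's -x, at 0.7 it is upright, at 1.4 it leans to +x. It has stiff friction (about 2 N at the grip) and stays where it is left
- lever_grip (a point): middle of the lever's black cross grip: a bar 16 mm thick and 56 mm long parallel to the box's y, sticking out sideways to -y at the end of the 10 mm steel rod, 130 mm from the hinge. This point is 25 mm to the -y side of the rod's plane
- setpoint (a joint): angle of the setpoint pointer, rad, on the same scale and about the same hinge as the lever: lever and pointer are in line when the two joints read the same. It is tight and not to be moved
- pointer_tip (a point): outer end of the setpoint pointer, a dark steel tab 12 mm wide, narrowing to 6 mm, that stands out over the rim of the arc plate; 130 mm from the hinge, 26 mm to the +y side of the lever rod's plane
- profile: aluminium profile offcut, 30 x 120 x 30 mm, lying along its own y; a bystander
- cylinder_unit: small pneumatic cylinder, 26 x 80 x 26 mm body along its own y with a 40 mm rod at +y; a bystander
- jar: white plastic jar, 60 mm across, 75 mm tall; a bystander
- driver: screwdriver with a black handle, lying along its own x; a bystander
Mind the look-alikes: they are no part of the job. What is shaped like the control but blue is not meant. What is shaped like the scoop but blue is not meant.

How it is judged:
By the outcome, as a careful person would: the job done as asked, in the order asked, and still so for the second after the job is handed in, with the robot touching nothing.
It also fails if it takes over 72 s, if anything falls off the work surface, if the arm or the gripper's body presses on something with over 40 N, if the wrist force passes 120 N, or if a joint passes its speed limit or range.

## Working session

There is one attempt and no reset: what is moved stays moved. The work goes in short steps, Python scripts to look and compute and a shell command to move; the robot and the scene stay as the last step left them, time stands still between calls to the robot, and variables do not carry over. Pictures are saved under pics/ and viewed, at most 10 in all, crops included, and the job is handed in when it is done.

```bash
ls; mkdir -p pics
cat > h.py <<'E'
import numpy as np,cv2
from scipy.spatial.transform import Rotation as R
from workcell import env
def cam(n):
    c=env.camera(n);h=c["color"].shape[0]
    c["f"]=h/2/np.tan(np.radians(c["vfov"])/2);return c
def att(c):
    a=np.array(c["attitude"],float)
    return a if a.shape==(3,3) else R.from_euler('xyz',a).as_matrix()
def cloud(c):
    z=c["range_z"];v,u=np.mgrid[:z.shape[0],:z.shape[1]]
    p=np.stack([(u-c["cx"])/c["f"]*z,(v-c["cy"])/c["f"]*z,z],-1)
    return p@att(c).T+np.array(c["eye"])
E
python3 - <<'E'
from h import *
for n in("scene","top"):
    c=cam(n);cv2.imwrite(f"pics/{n}0.png",c["color"][:,:,::-1]);print(n,c["eye"],c["attitude"],c["f"],c["cx"],c["cy"])
    np.save(f"{n}0.npy",cloud(c))
print(env.read_state())
E
```

```text
pics
scene [1.174201   0.47406367 1.18958398] [-2.53415799 -0.00709175  2.16412139] 456.3571339762513 313.908917072244 203.61610590435112
top [0.41768945 0.07771995 1.16089815] [-2.99491445 -0.02304267 -1.56276419] 428.79878464832564 315.7126842106559 199.23591162696363
{'clock': 0.1, 'q': array([ 1.17356914e+00,  1.31093685e-01,  1.48915834e+00,  1.69141519e-05,
        1.52300558e+00, -8.54019205e-02]), 'qvel': array([ 0.00111084, -0.00118061, -0.00079809, -0.00107269, -0.00066544,
       -0.00082422]), 'effort': array([ 1.24149858e-03, -5.70955539e+01, -5.01942372e+01, -2.02106594e-04,
        8.25137424e-03, -1.39555215e-06]), 'position': array([0.18386672, 0.57063206, 0.23835113]), 'tool_rot': array([-3.13993520e+00, -1.58849685e-04,  2.82976644e+00]), 'force': array([-0.26010889, -0.20857631, -0.1111312 ]), 'wrist_torque': array([ 0.00065355,  0.03169934, -0.01284081]), 'finger_force': 0.0, 'gripper_width': 0.0850975915153681}
```

View pics/scene0.png

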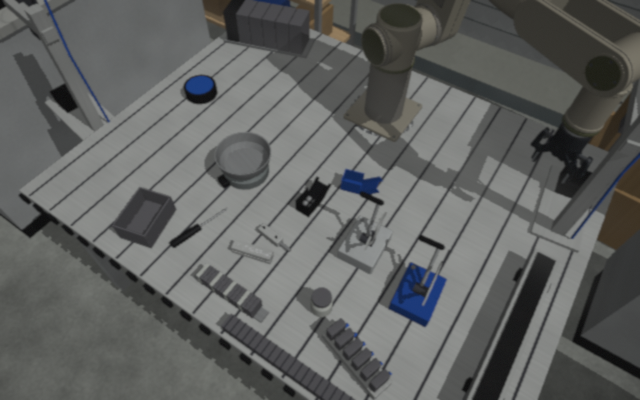

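View pics/top0.png

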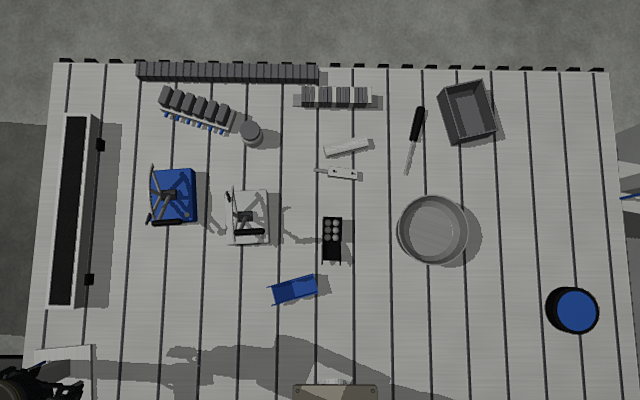

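Candidate scoops in the top view are black at (332,240), holding the balls, and blue at (294,289). The black one fits. Candidate controls are white at (248,215) and blue at (172,195). The white one fits. The feeder bowl is at (432,229). I'll confirm these in an enlarged crop.

Run:
```python
from h import *
im=cv2.imread("pics/top0.png")
a=cv2.resize(im[170:310,200:360],None,fx=5,fy=5,interpolation=cv2.INTER_CUBIC)[:600]
a=cv2.resize(im[180:300,210:360],None,fx=5,fy=5,interpolation=cv2.INTER_CUBIC);cv2.imwrite("pics/crop1.png",a)
im=cv2.imread("pics/scene0.png")
cv2.imwrite("pics/crop2.png",cv2.resize(im[165:285,285:435],None,fx=5,fy=5,interpolation=cv2.INTER_CUBIC))
P=np.load("top0.npy");S=np.load("scene0.npy")
# bowl rim
for Q,n in((P,'top'),(S,'scene')):
    m=(Q[...,2]>.088)&(Q[...,2]<.1)&(abs(Q[...,0]-.40)<.16)&(abs(Q[...,1]+.2)<.13)
    q=Q[m][:,:2].astype(np.float32); (x,y),r=cv2.minEnclosingCircle(q);print(n,'rim',len(q),x,y,r)
    # scoop points
print('px', P[240,332],P[220,332],P[262,332],P[229,432],P[215,248],P[189,332])
```

```text
top rim 366 0.5024669766426086 -0.24040186405181885 0.09012360125780106
scene rim 249 0.500164806842804 -0.2426852583885193 0.09172289818525314
px [0.47844745 0.00764033 0.00340614] [0.53207025 0.00805166 0.00799855] [0.41980423 0.00750475 0.00356321] [ 0.50768645 -0.25311351  0.04177033] [0.53647267 0.22615537 0.07027851] [ 0.61897518  0.0075851  -0.00323537]
```

View pics/crop1.png

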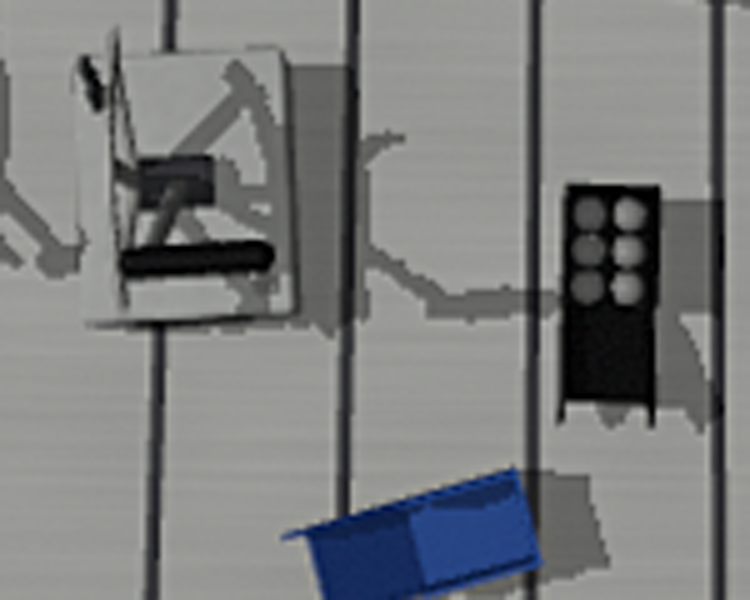

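View pics/crop2.png

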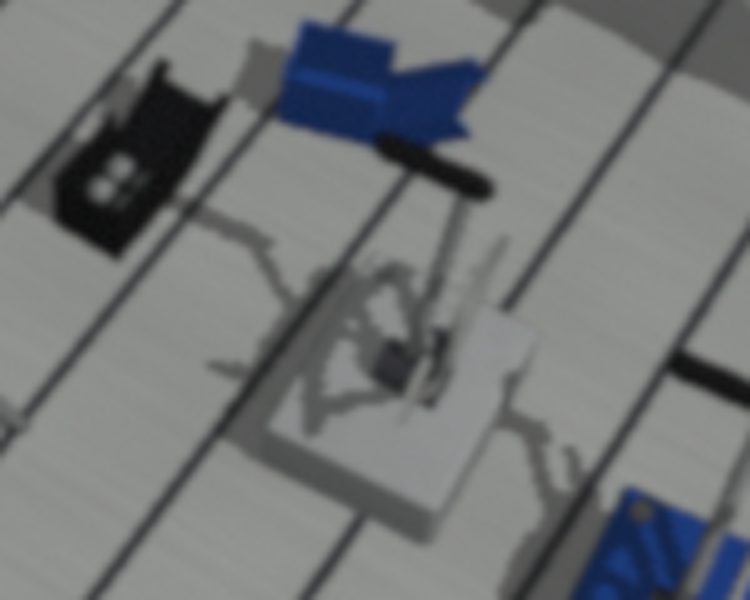

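Top-crop: black scoop holds six balls, with its closed back at the top (+x) at crop (567..660,185) and its lip towards the bottom (-x). White control: black cross grip at (120..270,257), arc plate on its left (+y), dark pointer at (80..100,60..110) leaning to +x. These are the right objects. Next I'll measure.

```bash
cat >> h.py <<'E'
def atz(c,u,v,z,crop=None):
    d=att(c)@np.array([(u-c["cx"])/c["f"],(v-c["cy"])/c["f"],1.]);e=np.array(c["eye"])
    return e+d*(z-e[2])/d[2]
E
python3 - <<'E'
from h import *
np.set_printoptions(precision=4,suppress=True)
P=np.load("top0.npy");S=np.load("scene0.npy");T=cam("top");C=cam("scene")
t=lambda x,y,z:atz(T,210+(x-2)/5,180+(y-2)/5,z)
for n,x,y,z in(("backL",567,185,.05),("backR",660,185,.05),("sideL",561,395,.05),("sideR",654,395,.05),("lipL",558,423,.055),("lipR",653,425,.055)):print(n,t(x,y,z))
for Q in(P,S):
    m=(Q[...,2]>.044)&(Q[...,2]<.056)&(abs(Q[...,0]-.53)<.12)&(abs(Q[...,1]-.22)<.1)
    print(m.sum(),cv2.minAreaRect(Q[m][:,:2].astype(np.float32)),Q[m][:,:2].min(0),Q[m][:,:2].max(0))
    m=(Q[...,2]>.12)&(Q[...,2]<.22)&(abs(Q[...,0]-.53)<.16)&(abs(Q[...,1]-.22)<.09)
    q=Q[m];print('high',len(q))
    for i in np.argsort(q[:,0])[::max(1,len(q)//25)]:print(q[i])
E
```

```text
backL [0.5366 0.0341 0.05  ]
backR [ 0.5371 -0.0144  0.05  ]
sideL [0.4281 0.0366 0.05  ]
sideR [ 0.4285 -0.0113  0.05  ]
lipL [0.4139 0.0382 0.055 ]
lipR [ 0.4133 -0.0104  0.055 ]
1568 ((0.5348984003067017, 0.2338327169418335), (0.14016093313694, 0.11043690145015717), 3.679405927658081) [0.4632 0.1754] [0.6058 0.2907]
high 430
[0.4653 0.2531 0.1216]
[0.4782 0.227  0.1863]
[0.4801 0.2285 0.1914]
[0.4807 0.2161 0.1839]
[0.4826 0.236  0.1872]
[0.4829 0.2046 0.1864]
[0.4848 0.2383 0.1877]
[0.4852 0.1977 0.1877]
[0.4871 0.2362 0.187 ]
[0.4875 0.1818 0.1892]
[0.4894 0.241  0.1857]
[0.4897 0.2093 0.186 ]
[0.4919 0.2254 0.1845]
[0.4922 0.1754 0.187 ]
[0.4953 0.2278 0.1698]
[0.5014 0.2305 0.1528]
[0.5074 0.2282 0.1379]
[0.5138 0.2333 0.1205]
[0.5271 0.2548 0.1527]
[0.5379 0.2548 0.1413]
[0.551  0.2583 0.151 ]
[0.5619 0.2556 0.1416]
[0.5683 0.2573 0.1472]
[0.5739 0.2607 0.1422]
[0.5798 0.2573 0.1357]
[0.5956 0.2614 0.129 ]
1318 ((0.5360215902328491, 0.23085032403469086), (0.14340949058532715, 0.1100739985704422), 3.8353941440582275) [0.464  0.1731] [0.6088 0.29  ]
high 329
[0.4638 0.2492 0.1215]
[0.4813 0.2243 0.1853]
[0.4833 0.2031 0.1895]
[0.4857 0.2393 0.1837]
[0.4871 0.1773 0.1877]
[0.488  0.2374 0.185 ]
[0.4894 0.2194 0.1862]
[0.4904 0.2354 0.1862]
[0.4912 0.2263 0.1892]
[0.4919 0.1962 0.1847]
[0.493  0.1745 0.1876]
[0.4941 0.2105 0.18  ]
[0.4949 0.1796 0.1798]
[0.4962 0.1734 0.1859]
[0.4975 0.2265 0.1684]
[0.5013 0.2302 0.1567]
[0.5046 0.2469 0.1404]
[0.5083 0.2277 0.1335]
[0.5131 0.2319 0.1229]
[0.5249 0.2541 0.1477]
[0.538  0.2516 0.1524]
[0.556  0.2554 0.1546]
[0.5724 0.2572 0.1429]
[0.5766 0.2577 0.1334]
[0.585  0.2564 0.1336]
[0.5989 0.2594 0.1245]
```

```bash
cat >> h.py <<'E'
def to(p,yaw,tilt=0.):
    """tool-frame shift (cm) and rotvec from the present pose to TCP p, tool yaw, lip-down tilt about world -y(scoop)"""
    s=env.read_state();r=R.from_euler('xyz',s["tool_rot"])
    g=R.from_euler('z',yaw-np.pi)*R.from_euler('y',-tilt)*R.from_euler('z',np.pi)*R.from_euler('x',np.pi)
    print('t',round(s["clock"],2),'pos',s["position"].round(4),'F',s["force"].round(1),'w',round(s["gripper_width"],4),
     'shift',(r.inv().apply(np.array(p)-s["position"])*100).round(2),'rot',(r.inv()*g).as_rotvec().round(3))
E
python3 - <<'E'
from h import *
to((.506,.011,.25),3.11)
to((.30,.37,.25),3.11)
E
```

```text
t 0.2 pos [0.1839 0.5708 0.2386] F [-0.3 -0.9  0.6] w 0.0856 shift [-47.83 -43.4   -1.09] rot [-0.001 -0.    -0.28 ]
t 0.2 pos [0.1839 0.5708 0.2386] F [-0.3 -0.9  0.6] w 0.0856 shift [-17.21 -15.55  -1.12] rot [-0.001 -0.    -0.28 ]
```

```bash
python3 -m pendant '[[[-2.6,-2.4,-0.5],[0,0,-0.1],-1],[[-5.2,-4.8,-1.1],[0,0,-0.2],-1],[[-7.8,-7.2,-1.1],[0,0,-0.28],-1],[[-10.4,-9.6,-1.1],[0,0,-0.28],-1],[[-13,-12,-1.1],[0,0,-0.28],-1]]' 40; python3 -c "
from h import *
to((.506,.011,.25),3.11)"
```

```text
clock: 0.62
position: [0.2713, 0.4156, 0.2502]
tool_rot: [-3.142, 0.0, 3.111]
force: [0.9, -0.5, 0.4]
gripper_width: 0.0853
finger_force: 0.0
t 0.62 pos [0.2713 0.4156 0.2502] F [ 0.9 -0.5  0.4] w 0.0853 shift [-2.470e+01 -3.972e+01  2.000e-02] rot [-0.     0.     0.001]
```

```bash
for i in 1 2; do python3 -m pendant '[[[-2,-3.2,0],[0,0,0],-1],[[-4,-6.4,0],[0,0,0],-1],[[-6,-9.6,0],[0,0,0],-1],[[-8,-12.8,0],[0,0,0],-1],[[-10,-16,0],[0,0,0],-1]]' | sed -n 2p; done; python3 -c "
from h import *
to((.506,.011,.25),3.11)"
```

```text
position: [0.3662, 0.2522, 0.2503]
position: [0.4612, 0.0889, 0.2504]
t 1.45 pos [0.4612 0.0889 0.2504] F [ 0.2 -0.4 -0.5] w 0.0853 shift [-4.73 -7.65  0.04] rot [ 0.  0. -0.]
```

```bash
python3 -m pendant '[[[-2,-3.1,0],[0,0,0],-1],[[-3.8,-6.2,0],[0,0,0],-1],[[-3.8,-6.2,0],[0,0,0],-1],[[-3.8,-6.2,0],[0,0,0],-1],[[-3.8,-6.2,0],[0,0,0],-1]]' | sed -n 2p
python3 - <<'E'
from h import *
to((.506,.011,.019),3.11)
c=cam("scene");cv2.imwrite("pics/s1.png",cv2.resize(c["color"][120:270,240:440,::-1],None,fx=4,fy=4,interpolation=cv2.INTER_CUBIC))
E
```

```text
position: [0.4964, 0.0277, 0.25]
t 1.87 pos [0.4964 0.0277 0.25  ] F [-0.5  0.2  0.3] w 0.0852 shift [-1.03 -1.65 23.1 ] rot [ 0.    -0.001 -0.001]
```

View pics/s1.png

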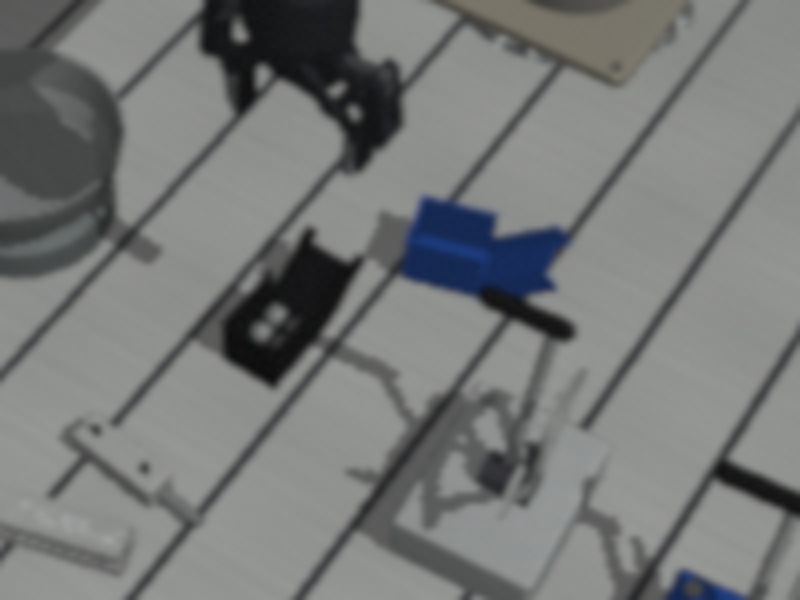

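s1: the gripper hangs at crop (300,80), above and short of the black scoop at (290,310). The balls are in the scoop and nothing is in the way, so I can descend.

```bash
python3 -m pendant '[[[-0.5,-0.8,3.5],[0,0,0],-1],[[-1,-1.6,7],[0,0,0],-1],[[-1,-1.6,10.5],[0,0,0],-1],[[-1,-1.6,14],[0,0,0],-1],[[-1,-1.6,15],[0,0,0],-1]]' | sed -n 2p;  python3 -m pendant '[[[0,0,1.5],[0,0,0],-1],[[0,0,3],[0,0,0],-1],[[0,0,5],[0,0,0],-1],[[0,0,7],[0,0,0],-1],[[0,0,8.2],[0,0,0],-1]]' | sed -n 2,4p
python3 - <<'E'
from h import *
to((.506,.011,.017),3.11)
c=cam("scene");cv2.imwrite("pics/s2.png",cv2.resize(c["color"][140:250,250:400,::-1],None,fx=5,fy=5,interpolation=cv2.INTER_CUBIC))
E
```

```text
position: [0.5019, 0.0129, 0.0946]
position: [0.5058, 0.0124, 0.0177]
tool_rot: [3.141, -0.001, 3.111]
force: [0.5, 0.6, -0.0]
t 2.75 pos [0.5058 0.0124 0.0177] F [ 0.5  0.6 -0. ] w 0.0854 shift [-0.03 -0.14  0.07] rot [ 0.    -0.001  0.001]
```

View pics/s2.png

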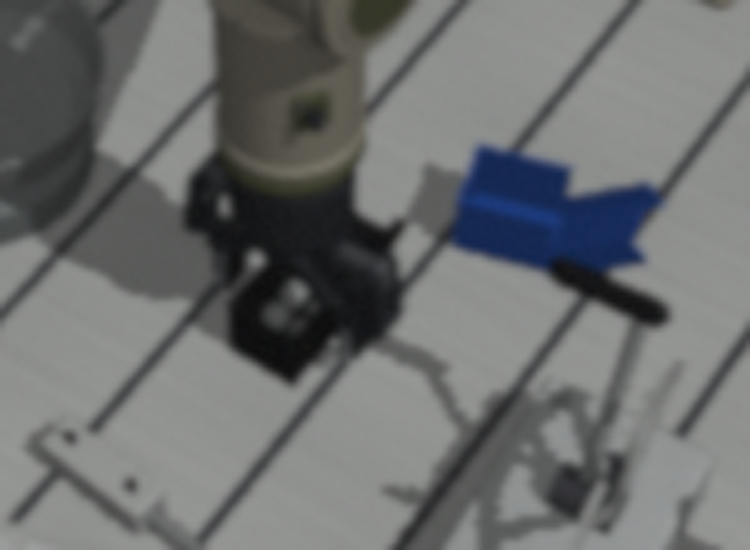

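s2: the fingers straddle the scoop at crop (240..370,300), with the balls visible. I'll close now.

```bash
for i in 1 2 3; do python3 -m pendant '[[[0,0,0],[0,0,0],0.1],[[0,0,0],[0,0,0],0.2],[[0,0,0],[0,0,0],0.4],[[0,0,0],[0,0,0],0.6],[[0,0,0],[0,0,0],0.6]]' 45 | sed -n '2p;4,6p'; done
```

```text
position: [0.5078, 0.0112, 0.0203]
force: [-1.1, 0.5, 7.2]
gripper_width: 0.0497
finger_force: 47.9
position: [0.5079, 0.0113, 0.0203]
force: [-0.8, 0.8, 7.9]
gripper_width: 0.0494
finger_force: 48.0
position: [0.5078, 0.0112, 0.0203]
force: [-0.4, 0.8, 7.6]
gripper_width: 0.0499
finger_force: 48.0
```

```bash
for i in 1 2; do python3 -m pendant '[[[0,0,-1],[0,0,0],0.6],[[0,0,-2.5],[0,0,0],0.6],[[0,0,-4],[0,0,0],0.6],[[0,0,-5.5],[0,0,0],0.6],[[0,0,-7],[0,0,0],0.6]]' 60 | sed -n '2p;4,6p'; done; python3 -c "
from h import *
to((.596,-.242,.160),3.11)"
```

```text
position: [0.5058, 0.0113, 0.0894]
force: [-0.1, 0.2, -2.8]
gripper_width: 0.0492
finger_force: 62.7
position: [0.5057, 0.0113, 0.1591]
force: [0.4, -0.4, -3.4]
gripper_width: 0.0493
finger_force: 62.8
t 4.88 pos [0.5057 0.0113 0.1591] F [ 0.4 -0.4 -3.4] w 0.0493 shift [ -9.84 -25.03  -0.1 ] rot [ 0.    -0.001 -0.   ]
```

```bash
python3 -m pendant '[[[-0.4,-1,0],[0,0,0],0.6],[[-1.2,-3,0],[0,0,0],0.6],[[-2.2,-5.6,0],[0,0,0],0.6],[[-3.2,-8.2,0],[0,0,0],0.6],[[-4.2,-10.8,0],[0,0,0],0.6]]' | sed -n '2p'; python3 -m pendant '[[[-1.1,-2.6,0],[0,0,0],0.6],[[-2.2,-5.4,0],[0,0,0],0.6],[[-3.2,-8,0],[0,0,0],0.6],[[-4.2,-10.6,0],[0,0,0],0.6],[[-4.8,-12.2,0],[0,0,0],0.6]]' | sed -n '2p';  python3 -m pendant '[[[-0.5,-1.4,0],[0,0,0],0.6],[[-0.8,-2,0],[0,0,0],0.6],[[-0.8,-2,0],[0,0,0],0.6],[[-0.8,-2,0],[0,0,0],0.6],[[-0.8,-2,0],[0,0,0],0.6]]' | sed -n '2,5p'
python3 - <<'E'
from h import *
to((.596,-.242,.160),3.11,0)
to((.596,-.242,.160),3.11,.6)
c=cam("scene");cv2.imwrite("pics/s3.png",cv2.resize(c["color"][90:240,130:330,::-1],None,fx=4,fy=4,interpolation=cv2.INTER_CUBIC))
E
```

```text
position: [0.5445, -0.0995, 0.1576]
position: [0.5886, -0.2247, 0.1571]
position: [0.5958, -0.2408, 0.1578]
tool_rot: [3.141, -0.001, 3.11]
force: [0.3, 0.0, -2.9]
gripper_width: 0.0495
t 6.13 pos [ 0.5958 -0.2408  0.1578] F [ 0.3  0.  -2.9] w 0.0495 shift [-0.02 -0.12 -0.22] rot [ 0.001 -0.001  0.   ]
t 6.13 pos [ 0.5958 -0.2408  0.1578] F [ 0.3  0.  -2.9] w 0.0495 shift [-0.02 -0.12 -0.22] rot [ 0.001 -0.601  0.   ]
```

View pics/s3.png

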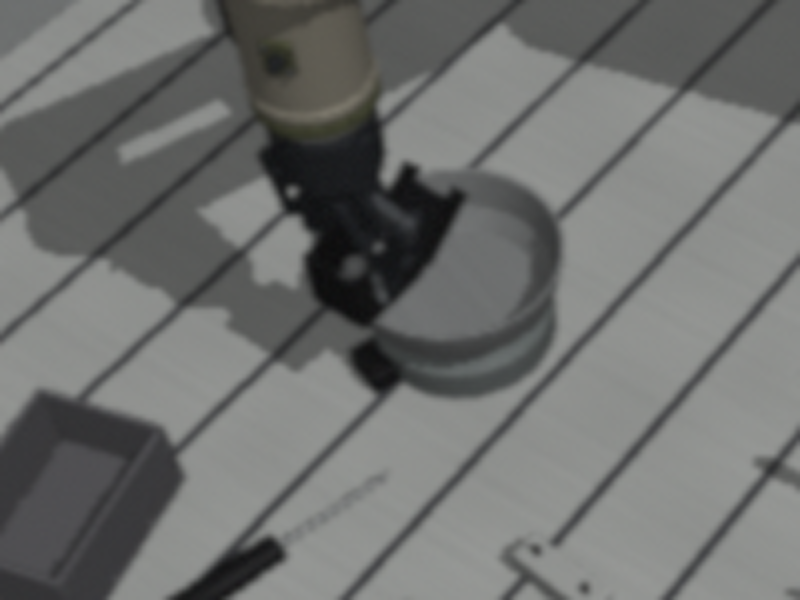

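s3: the scoop is above the bowl's far (+x) side, lip at crop (430,180) over the mouth and balls still in at (355,265). I'll tip it now.

```bash
for i in 1 2; do python3 -m pendant '[[[0,0,0],[0,-0.08,0],0.6],[[0,0,0],[0,-0.17,0],0.6],[[0,0,0],[0,-0.26,0],0.6],[[0,0,0],[0,-0.35,0],0.6],[[0,0,0],[0,-0.42,0],0.6]]' | sed -n '2,5p'; done; python3 -c "
from h import *
to((.596,-.242,.158),3.11,1.05);print(env.read_state()['q'].round(2))"
```

```text
position: [0.5957, -0.2406, 0.1585]
tool_rot: [-3.141, 0.424, 3.111]
force: [-0.5, 0.5, -3.3]
gripper_width: 0.0498
position: [0.6009, -0.2248, 0.1714]
tool_rot: [3.137, 0.804, 3.067]
force: [0.2, 0.2, -4.3]
gripper_width: 0.0495
t 7.02 pos [ 0.6009 -0.2248  0.1714] F [ 0.2  0.2 -4.3] w 0.0495 shift [ 1.21 -1.76  0.67] rot [-0.03  -0.246 -0.027]
[-0.67 -0.26  2.2   0.75  0.64 -2.65]
```

```bash
python3 -c "
from h import *
to((.585,-.278,.160),2.72,.8)
to((.585,-.278,.160),2.72,1.05)"
```

```text
t 7.02 pos [ 0.6009 -0.2248  0.1714] F [ 0.2  0.2 -4.3] w 0.0495 shift [ 1.64 -5.43 -0.09] rot [0.254 0.003 0.241]
t 7.02 pos [ 0.6009 -0.2248  0.1714] F [ 0.2  0.2 -4.3] w 0.0495 shift [ 1.64 -5.43 -0.09] rot [ 0.283 -0.244  0.208]
```

```bash
python3 -m pendant '[[[0.4,-1.2,0],[0.06,0,0.06],0.6],[[0.8,-2.6,0],[0.12,0,0.12],0.6],[[1.2,-4,0],[0.19,0,0.18],0.6],[[1.6,-5,0],[0.25,0,0.24],0.6],[[1.6,-5,0],[0.25,0,0.24],0.6]]' | sed -n '2,5p'; python3 -c "
from h import *
to((.585,-.278,.158),2.72,.8)
to((.585,-.278,.158),2.72,1.05);print(env.read_state()['q'].round(2))"
```

```text
position: [0.5887, -0.2738, 0.1631]
tool_rot: [-3.134, 0.806, 2.735]
force: [-0.7, -0.3, -2.1]
gripper_width: 0.0493
t 7.43 pos [ 0.5887 -0.2738  0.1631] F [-0.7 -0.3 -2.1] w 0.0493 shift [ 0.49 -0.52  0.23] rot [0.003 0.006 0.01 ]
t 7.43 pos [ 0.5887 -0.2738  0.1631] F [-0.7 -0.3 -2.1] w 0.0493 shift [ 0.49 -0.52  0.23] rot [ 0.004 -0.244  0.01 ]
[-0.58 -0.28  2.23  0.3   0.41 -1.96]
```

```bash
python3 -m pendant '[[[-0.2,-0.3,-0.3],[0,-0.05,0],0.6],[[-0.4,-0.5,-0.6],[0,-0.1,0],0.6],[[-0.6,-0.5,-0.9],[0,-0.15,0],0.6],[[-0.9,-0.5,-1.2],[0,-0.2,0],0.6],[[-0.9,-0.5,-1.2],[0,-0.24,0],0.6]]' | sed -n '2,5p'
python3 - <<'E'
from h import *
to((.585,-.278,.175),2.72,1.05);print(env.read_state()['q'].round(2))
c=cam("scene");a=cv2.resize(c["color"][90:240,130:330,::-1],None,fx=2,fy=2,interpolation=cv2.INTER_CUBIC)
c=cam("top");b=cv2.resize(c["color"][150:300,340:540,::-1],None,fx=2,fy=2,interpolation=cv2.INTER_CUBIC)
cv2.imwrite("pics/s4.png",np.hstack([a,b]))
E
```

```text
position: [0.5839, -0.2729, 0.1844]
tool_rot: [-3.139, 1.035, 2.722]
force: [0.7, 0.2, -1.1]
gripper_width: 0.0493
t 7.85 pos [ 0.5839 -0.2729  0.1844] F [ 0.7  0.2 -1.1] w 0.0493 shift [ 0.65 -0.41  0.75] rot [-0.001 -0.015  0.001]
[-0.6  -0.39  2.4   1.    0.18 -2.66]
```

View pics/s4.png

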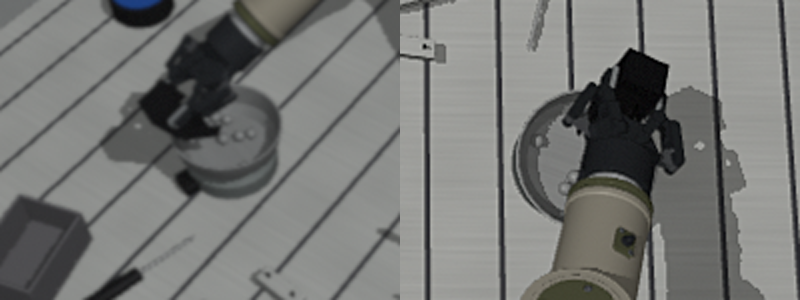

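s4: five or so balls show in the bowl at (235,130), and the scoop is tipped over it. The light spot in the shadow at (137,127) is probably light through the gripper. I'll hold briefly, then swing back.

```bash
python3 -m pendant '[[[0,0,0],[0,0,0],0.6],[[0,0,0],[0,0,0],0.6],[[0,0,0],[0,0,0],0.6],[[0,0,0],[0,0,0],0.6],[[0,0,0],[0,0,0],0.6]]' | sed -n '2,5p'; python3 -m pendant '[[[0,0,-0.5],[0,0.06,0],0.6],[[0,0,-1],[0,0.13,0],0.6],[[0,0,-1.5],[0,0.2,0],0.6],[[0,0,-2],[0,0.28,0],0.6],[[0,0,-2.5],[0,0.35,0],0.6]]' | sed -n '2,5p'; python3 -m pendant '[[[0,0,-0.5],[0,0.08,0],0.6],[[0,0,-1],[0,0.16,0],0.6],[[0,0,-1],[0,0.25,0],0.6],[[0,0,-1],[0,0.34,0],0.6],[[0,0,-1],[0,0.42,0],0.6]]' | sed -n '2,5p'
python3 - <<'E'
from h import *
to((.585,-.25,.2),3.11,0);to((.506,.011,.2),3.11,0);print(env.read_state()['q'].round(2))
E
```

```text
position: [0.5848, -0.2737, 0.1854]
tool_rot: [-3.122, 1.034, 2.742]
force: [0.1, -0.6, -2.8]
gripper_width: 0.0494
position: [0.5623, -0.2657, 0.1968]
tool_rot: [-3.126, 0.676, 2.729]
force: [3.6, 1.3, -2.2]
gripper_width: 0.0495
position: [0.5596, -0.2628, 0.2069]
tool_rot: [-3.131, 0.261, 2.727]
force: [0.6, 0.1, -2.8]
gripper_width: 0.0491
t 9.2 pos [ 0.5596 -0.2628  0.2069] F [ 0.6  0.1 -2.8] w 0.0491 shift [-1.57  2.21  1.11] rot [-0.06   0.256 -0.383]
t 9.2 pos [ 0.5596 -0.2628  0.2069] F [ 0.6  0.1 -2.8] w 0.0491 shift [15.58 22.86 -3.69] rot [-0.06   0.256 -0.383]
[-0.53 -0.04  1.75  0.02  1.18 -1.69]
```

```bash
python3 -m pendant '[[[1,2,-1],[-0.01,0.05,-0.07],0.6],[[3,4.5,-1],[-0.02,0.1,-0.15],0.6],[[6,9,-2],[-0.04,0.15,-0.22],0.6],[[8,12,-2.5],[-0.06,0.21,-0.3],0.6],[[11,16,-3],[-0.06,0.256,-0.383],0.6]]' | sed -n '2,5p'
python3 - <<'E'
from h import *
to((.506,.011,.2),3.11,0)
c=cam("scene");a=c["color"][90:240,130:330,::-1];a=cv2.resize(a,None,fx=2,fy=2,interpolation=cv2.INTER_CUBIC)
c=cam("top");b=cv2.resize(c["color"][150:300,300:500,::-1],None,fx=2,fy=2,interpolation=cv2.INTER_CUBIC)
cv2.imwrite("pics/s5.png",np.hstack([a,b]))
E
```

```text
position: [0.5237, -0.0855, 0.2063]
tool_rot: [-3.142, 0.001, 3.113]
force: [1.4, 0.9, -1.8]
gripper_width: 0.0492
t 9.62 pos [ 0.5237 -0.0855  0.2063] F [ 1.4  0.9 -1.8] w 0.0492 shift [2.05 9.59 0.63] rot [-0.     0.001  0.003]
```

View pics/s5.png

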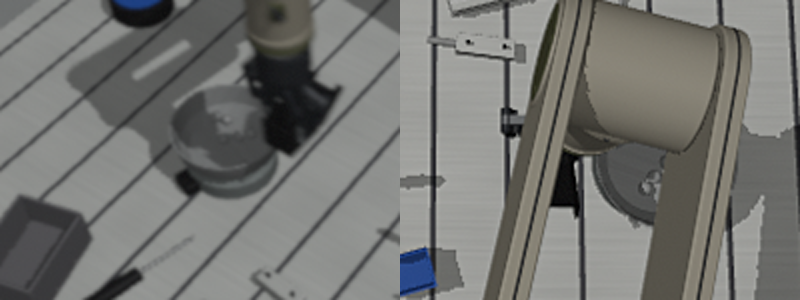

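s5: a cluster of balls lies in the bowl at (225,125), and the load is down to 1.8 N, which is the scoop alone. Only one view is left, so I'll save it. I'll set the scoop back where it stood.

```bash
python3 -m pendant '[[[0.6,3,1],[0,0,0],0.6],[[1.2,6,3],[0,0,0],0.6],[[2,8,6],[0,0,0],0.6],[[2,9.5,9],[0,0,0],0.6],[[2,9.5,12],[0,0,0],0.6]]' | sed -n '2p'
python3 - <<'E'
from h import *
to((.506,.011,.0205),3.11,0)
c=cam("scene");P=cloud(c)
g=c["color"].mean(-1)
m=((P[...,0]-.502)**2+(P[...,1]+.241)**2<.06**2)&(P[...,2]<.09)
print('bowl pts >.052',(m&(P[...,2]>.052)).sum(), 'floor z',np.median(P[m][:,2]))
x,y,w,h=130,120,150,80
a=np.uint8(m&(g>np.median(g[m])+25))*255;print(cv2.connectedComponentsWithStats(a)[2:])
E
```

```text
position: [0.5072, 0.0117, 0.0847]
t 10.13 pos [0.5072 0.0117 0.0847] F [ 0.1  0.2 -2.5] w 0.0494 shift [ 0.15 -0.08  6.42] rot [0.    0.005 0.002]
bowl pts >.052 118 floor z 0.04662381504775914
(array([[     0,      0,    640,    400, 255916],
       [   226,    162,     19,     12,     84]], dtype=int32), array([[319.52849372, 199.5100658 ],
       [232.69047619, 168.83333333]]))
```

```bash
python3 -m pendant '[[[0,0,2],[0,0,0],0.6],[[0,0,4],[0,0,0],0.6],[[0,0,5],[0,0,0],0.6],[[0,0,5.6],[0,0,0],0.6],[[0,0,6],[0,0,0],0.6]]' | sed -n '2,4p'; python3 -m pendant '[[[0,0,0.1],[0,0,0],0.6],[[0,0,0.2],[0,0,0],0.6],[[0,0,0.3],[0,0,0],0.6],[[0,0,0.3],[0,0,0],0.6],[[0,0,0.3],[0,0,0],0.6]]' | sed -n '2,4p'
```

```text
position: [0.5072, 0.0092, 0.0254]
tool_rot: [-3.141, 0.003, 3.11]
force: [0.4, -0.3, -2.2]
position: [0.5076, 0.0098, 0.0231]
tool_rot: [-3.142, 0.004, 3.111]
force: [-0.4, 0.2, -2.1]
```

```bash
python3 -m pendant '[[[0,0,0.1],[0,0,0],0.6],[[0,0,0.2],[0,0,0],0.6],[[0,0,0.25],[0,0,0],0.6],[[0,0,0.25],[0,0,0],0.6],[[0,0,0.25],[0,0,0],0.6]]' | sed -n '2,4p'; python3 -m pendant '[[[0,0,0],[0,0,0],0.1],[[0,0,0],[0,0,0],-0.2],[[0,0,0],[0,0,0],-0.5],[[0,0,0],[0,0,0],-1],[[0,0,0],[0,0,0],-1]]' | sed -n '2,6p'
```

```text
position: [0.5073, 0.0098, 0.0203]
tool_rot: [-3.142, 0.003, 3.111]
force: [-2.1, 0.8, 3.9]
position: [0.507, 0.0098, 0.0198]
tool_rot: [-3.142, 0.003, 3.11]
force: [0.2, 0.0, -0.0]
gripper_width: 0.0843
finger_force: 0.0
```

```bash
for i in 1 2; do python3 -m pendant '[[[0,0,-2],[0,0,0],-1],[[0,0,-5],[0,0,0],-1],[[0,0,-8],[0,0,0],-1],[[0,0,-11],[0,0,0],-1],[[0,0,-14],[0,0,0],-1]]' | sed -n '2p'; done
python3 - <<'E'
from h import *
np.set_printoptions(precision=4,suppress=True)
for n in("scene","top"):
    Q=np.load(n+"0.npy");c=cam(n)
    b=(Q-[.5355,.2323,.06])@R.from_euler('z',.065).as_matrix()
    r=np.hypot(b[...,0],b[...,2]);ang=np.arctan2(b[...,0],b[...,2])+.7
    for nm,m in(("pointer",(r>.104)&(r<.14)&(abs(b[...,1]-.026)<.015)&(b[...,2]>0)&(abs(b[...,0])<.125)),("rod",(r>.05)&(r<.115)&(abs(b[...,1])<.008)&(b[...,2]>0)),("grip",(r>.115)&(r<.145)&(b[...,1]<-.008)&(b[...,1]>-.06)&(b[...,2]>0))):
        v,u=np.where(m);print(n,nm,m.sum(),'ang med',np.median(ang[m]).round(3),ang[m].std().round(3),'rmax',r[m].max().round(3),'ymed',np.median(b[m][:,1]).round(4),'uv',u.mean().round(1),v.mean().round(1))
        if nm=="pointer":
            for i in range(0,len(u),max(1,len(u)//14)):print(u[i],v[i],b[v[i],u[i]],r[v[i],u[i]].round(3),ang[v[i],u[i]].round(3))
E
```

```text
position: [0.5063, 0.0098, 0.1612]
position: [0.506, 0.0098, 0.3013]
scene pointer 18 ang med 1.043 0.28 rmax 0.136 ymed 0.0245 uv 373.6 227.5
383 202 [-0.0527  0.0114  0.125 ] 0.136 0.301
383 203 [-0.0532  0.0118  0.12  ] 0.131 0.282
382 204 [-0.0484  0.0111  0.1208] 0.13 0.319
371 230 [0.0409 0.0219 0.1214] 0.128 1.025
372 230 [0.0386 0.0239 0.1198] 0.126 1.012
371 231 [0.0449 0.0236 0.1235] 0.131 1.049
372 231 [0.0428 0.0256 0.1222] 0.13 1.037
373 231 [0.0373 0.0267 0.1153] 0.121 1.013
371 232 [0.0446 0.0241 0.1184] 0.127 1.06
372 232 [0.0454 0.0269 0.122 ] 0.13 1.056
373 232 [0.0343 0.0264 0.1059] 0.111 1.014
371 233 [0.0403 0.0234 0.1068] 0.114 1.061
372 233 [0.043  0.0268 0.1136] 0.121 1.062
373 233 [0.0343 0.027  0.1012] 0.107 1.027
371 234 [0.0426 0.0246 0.1061] 0.114 1.082
372 234 [0.0403 0.0266 0.1044] 0.112 1.068
371 235 [0.0397 0.0244 0.0966] 0.104 1.09
372 235 [0.0396 0.027  0.0987] 0.106 1.082
scene rod 69 ang med 0.344 0.032 rmax 0.115 ymed -0.0011 uv 373.1 215.9
scene grip 102 ang med 0.344 0.025 rmax 0.142 ymed -0.0322 uv 367.6 196.5
top pointer 37 ang med 1.014 0.29
[... 307 characters left out ...]
0398 0.0249 0.1147] 0.121 1.034
227 195 [0.0378 0.0275 0.113 ] 0.119 1.023
229 195 [0.0399 0.0253 0.0989] 0.107 1.084
228 196 [0.0354 0.0253 0.1129] 0.118 1.003
227 197 [0.0346 0.0292 0.104 ] 0.11 1.021
229 197 [0.0352 0.0255 0.0987] 0.105 1.042
228 198 [0.032  0.0269 0.1045] 0.109 0.997
227 199 [0.0297 0.0292 0.105 ] 0.109 0.976
229 199 [0.0301 0.0253 0.1007] 0.105 0.991
234 231 [-0.0477  0.0117  0.126 ] 0.135 0.338
234 232 [-0.05    0.0118  0.126 ] 0.136 0.322
234 233 [-0.0522  0.012   0.1252] 0.136 0.305
234 235 [-0.0566  0.0123  0.1237] 0.136 0.271
top rod 34 ang med 0.348 0.025 rmax 0.113 ymed -0.0004 uv 242.0 224.3
top grip 146 ang med 0.319 0.032 rmax 0.143 ymed -0.0313 uv 253.2 231.4
```

```bash
python3 -m pendant '[[[0,2,0],[0,0,0.1],-1],[[0,4,0],[0,0,0.2],-1],[[0,7,0],[0,0,0.3],-1],[[0,10,0],[0,0,0.4],-1],[[0,13,0],[0,0,0.5],-1]]' | sed -n '2,3p'; for i in 1 2; do python3 -m pendant '[[[0,0,0],[0,0,0.1],-1],[[0,0,0],[0,0,0.2],-1],[[0,0,0],[0,0,0.3],-1],[[0,0,0],[0,0,0.4],-1],[[0,0,0],[0,0,0.48],-1]]' | sed -n '2,3p'; done; python3 -c "
from h import *
to((.492,.2015,.24),1.636)"
```

```text
position: [0.51, 0.1408, 0.2992]
tool_rot: [3.141, 0.002, 2.605]
position: [0.5101, 0.1399, 0.2991]
tool_rot: [3.14, 0.001, 2.126]
position: [0.5101, 0.1397, 0.299]
tool_rot: [3.14, 0.0, 1.645]
t 14.03 pos [0.5101 0.1397 0.299 ] F [-0.3  0.6  0.2] w 0.0852 shift [ 6.3  -1.36  5.9 ] rot [0.002 0.    0.009]
```

```bash
python3 -m pendant '[[[1.5,-0.4,1],[0,0,0.009],-0.4],[[3,-0.8,2],[0,0,0.009],-0.4],[[5,-1.2,3],[0,0,0.009],-0.4],[[6.3,-1.4,4],[0,0,0.009],-0.4],[[6.3,-1.4,5.9],[0,0,0.009],-0.4]]' | sed -n '2,5p'; python3 -m pendant '[[[0,0,1],[0,0,0],-0.4],[[0,0,2.5],[0,0,0],-0.4],[[0,0,4],[0,0,0],-0.4],[[0,0,5.5],[0,0,0],-0.4],[[0,0,6.5],[0,0,0],-0.4]]' | sed -n '2,5p'; python3 -c "
from h import *
to((.492,.2015,.171),1.636)"
```

```text
position: [0.4916, 0.2039, 0.2415]
tool_rot: [3.137, -0.001, 1.644]
force: [0.2, -0.2, -0.0]
gripper_width: 0.0598
position: [0.491, 0.2008, 0.1737]
tool_rot: [3.141, 0.001, 1.641]
force: [0.1, -0.7, 0.6]
gripper_width: 0.0595
t 14.87 pos [0.491  0.2008 0.1737] F [ 0.1 -0.7  0.6] w 0.0595 shift [0.06 0.11 0.27] rot [0.001 0.001 0.005]
```

```bash
for i in 1 2 3; do python3 -m pendant '[[[0,0,0.1],[0,0,0],0.2],[[0,0,0.1],[0,0,0],0.4],[[0,0,0.1],[0,0,0],0.6],[[0,0,0.1],[0,0,0],0.8],[[0,0,0.1],[0,0,0],0.8]]' 20| sed -n '2p;4,6p'; done
```

```text
position: [0.4921, 0.2015, 0.1761]
force: [-3.9, -0.4, 3.6]
gripper_width: 0.015
finger_force: 20.2
position: [0.492, 0.2015, 0.1741]
force: [0.2, -0.2, 0.8]
gripper_width: 0.0149
finger_force: 20.1
position: [0.4916, 0.2014, 0.1727]
force: [0.7, -0.8, 0.1]
gripper_width: 0.0154
finger_force: 20.0
```

```bash
python3 -m pendant '[[[0,0.86,-0.29],[0,0,0],0.8],[[0,1.74,-0.52],[0,0,0],0.8],[[0,2.64,-0.69],[0,0,0],0.8],[[0,3.54,-0.79],[0,0,0],0.8],[[0,4.45,-0.83],[0,0,0],0.8]]' | sed -n '2p;4,6p'; python3 -m pendant '[[[0,0.91,0.02],[0,0,0],0.8],[[0,1.81,0.11],[0,0,0],0.8],[[0,2.71,0.26],[0,0,0],0.8],[[0,3.6,0.47],[0,0,0],0.8],[[0,4.47,0.74],[0,0,0],0.8]]' | sed -n '2p;4,6p';  python3 -m pendant '[[[0,0,0],[0,0,0],0.8],[[0,0,0],[0,0,0],0.8],[[0,0,0],[0,0,0],0.8],[[0,0,0],[0,0,0],0.8],[[0,0,0],[0,0,0],0.8]]' | sed -n '2p;4,6p'; python3 -c "
from h import *
to((.5806,.2071,.1727),1.636)"
```

```text
position: [0.5359, 0.2045, 0.1814]
force: [-4.9, -0.7, 6.2]
gripper_width: 0.0156
finger_force: 20.4
position: [0.5816, 0.2077, 0.1737]
force: [-2.7, -0.8, 0.8]
gripper_width: 0.0154
finger_force: 20.0
position: [0.5806, 0.2077, 0.174]
force: [1.8, -0.7, -2.0]
gripper_width: 0.0153
finger_force: 19.8
t 17.37 pos [0.5806 0.2077 0.174 ] F [ 1.8 -0.7 -2. ] w 0.0153 shift [-0.06 -0.    0.13] rot [0.003 0.    0.006]
```

```bash
python3 -m pendant '[[[0,0,0],[0,0,0],0.5],[[0,0,0],[0,0,0],0.2],[[0,0,0],[0,0,0],0],[[0,0,0],[0,0,0],-0.4],[[0,0,0],[0,0,0],-0.4]]' | sed -n '4,6p'; python3 -m pendant '[[[0,0,-1],[0,0,0],-0.4],[[0,0,-3],[0,0,0],-0.4],[[0,0,-6],[0,0,0],-0.4],[[0,0,-9],[0,0,0],-0.4],[[0,0,-12],[0,0,0],-0.4]]' | sed -n '2p'; for i in 1 2; do python3 -m pendant '[[[-3,-3,0],[0,0,0],-0.4],[[-6,-6,0],[0,0,0],-0.4],[[-9,-7,0],[0,0,0],-0.4],[[-12,-7,0],[0,0,0],-0.4],[[-15,-7,0],[0,0,0],-0.4]]' | sed -n '2p'; done
cat > m.py <<'E'
from h import *
for n in("scene","top"):
    c=cam(n);N=cloud(c);O=np.load(n+"0.npy")
    for t,Q in(("old",O),("new",N)):
        b=(Q-[.5355,.2323,.06])@R.from_euler('z',.065).as_matrix()
        r=np.hypot(b[...,0],b[...,2]);ang=np.arctan2(b[...,0],b[...,2])+.7;z=b[...,2]>0
        for nm,m in(("pointer",(r>.108)&(r<.14)&(abs(b[...,1]-.026)<.008)&z&(b[...,0]>0)&(b[...,0]<.1)),("rod",(r>.05)&(r<.115)&(abs(b[...,1])<.008)&z),("grip",(r>.115)&(r<.145)&(b[...,1]<-.008)&(b[...,1]>-.06)&z)):
            print(n,t,nm,m.sum(),np.median(ang[m]).round(3),ang[m].mean().round(3))
    cv2.imwrite(f"pics/{n}_end.png",c["color"][:,:,::-1])
E
python3 m.py
```

```text
force: [-0.1, -0.6, 0.2]
gripper_width: 0.06
finger_force: 0.0
position: [0.5801, 0.2077, 0.2961]
position: [0.5205, 0.0521, 0.2954]
position: [0.4613, -0.1029, 0.2953]
scene old pointer 12 1.052 1.045
scene old rod 69 0.344 0.347
scene old grip 102 0.344 0.342
scene new pointer 13 1.054 1.05
scene new rod 18 1.08 1.072
scene new grip 112 1.05 1.049
top old pointer 24 1.022 1.026
top old rod 34 0.348 0.347
top old grip 146 0.319 0.317
top new pointer 24 1.016 1.023
top new rod 53 0.992 0.991
top new grip 142 1.015 1.021
```

The lever grip and the pointer agree within 0.01 rad in both cameras (1.049 vs 1.050, 1.021 vs 1.023). One final look at the balls, scoop and control.

Run:
```python
import cv2,numpy as np
s=cv2.imread("pics/scene_end.png");t=cv2.imread("pics/top_end.png")
z=lambda a,w,h:cv2.resize(a,(w,h),interpolation=cv2.INTER_CUBIC)
a=z(s[120:195,195:295],400,300);b=z(s[165:280,285:438],400,300)
cv2.imwrite("pics/end.png",np.vstack([np.hstack([a,b]),np.hstack([z(t[60:285,130:430],400,300),z(s[110:350,100:420],400,300)])]))
```

```text
(no output)
```

View pics/end.png

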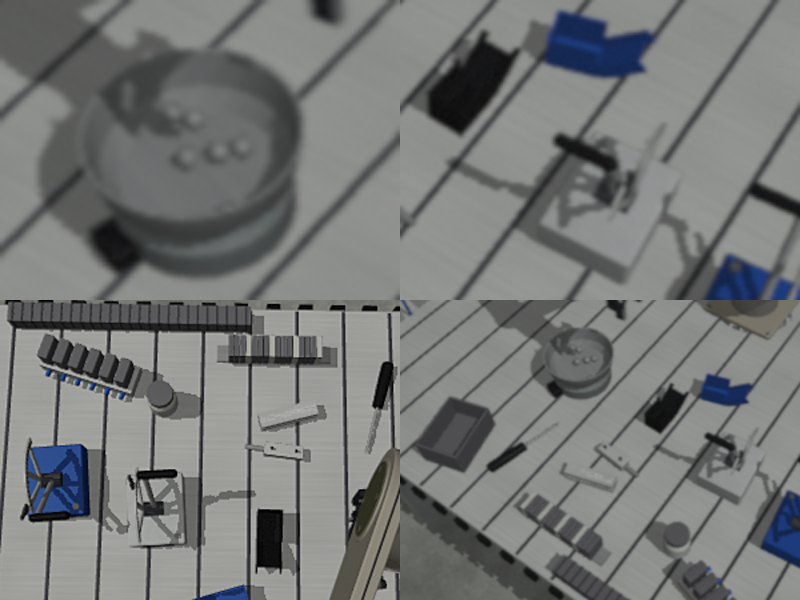

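The final view shows the scoop empty and upright, and the lever beside the pointer. Five lit balls are at (172..240,113..160), and the sixth may be in the shadow at (145,90). I'll check by depth.

Run:
```python
from h import *
np.set_printoptions(precision=4,suppress=True)
c=cam("scene");P=cloud(c)
rr=np.hypot(P[...,0]-.501,P[...,1]+.2415)
m=(rr<.055)&(P[...,2]>.051)&(P[...,2]<.085)
n,l,s,ce=cv2.connectedComponentsWithStats(np.uint8(m))
for i in range(1,n):print(s[i,4],ce[i].round(1),np.median(P[l==i],0),P[l==i][:,2].max())
g=c["color"].mean(-1)
for v in range(136,158):print(' '.join(f"{int(P[v,u,2]*1000):3d}" for u in range(218,260)))
# anything ball-sized on open table near bowl / in scoop
```

```text
31 [241.5 149. ] [ 0.4724 -0.2751  0.0602] 0.0659746326365096
1 [250. 149.] [ 0.4507 -0.2591  0.0519] 0.05190359038332759
1 [254. 151.] [ 0.4509 -0.242   0.0531] 0.05310514601893179
53 [252.  156.6] [ 0.4765 -0.2301  0.0588] 0.06515000885197941
24 [240.9 158.7] [ 0.5045 -0.2529  0.0601] 0.06575030526165104
1 [234. 158.] [ 0.5104 -0.2779  0.0516] 0.05161089347065273
2 [260.5 158.5] [ 0.4638 -0.205   0.0522] 0.05223068024335964
1 [245. 160.] [ 0.4967 -0.2431  0.0514] 0.05140236236637907
1 [257. 161.] [ 0.478  -0.2084  0.0512] 0.05123404735701964
1 [232. 162.] [ 0.5269 -0.2727  0.0511] 0.05109626626609032
1 [239. 163.] [ 0.5175 -0.2512  0.0514] 0.051383032396692396
1 [244. 163.] [ 0.5086 -0.2376  0.0517] 0.051719098331140634
1 [250. 162.] [ 0.4945 -0.2241  0.0519] 0.05191494937322738
1 [261. 162.] [ 0.4744 -0.1948  0.0519] 0.05189281124410816
1 [235. 164.] [ 0.5283 -0.2589  0.0518] 0.05177790669830906
1 [243. 169.] [ 0.5299 -0.2245  0.0517] 0.05173977490759518
1 [250. 171.] [ 0.529  -0.1954  0.061 ] 0.06104170228172756
1 [242. 173.] [ 0.5441 -0.2171  0.0512] 0.051221617131672836
1 [248.
[... 3053 characters left out ...]
  49  45  41  52  40  44  46
 79  71  66  63  60  58  55  53  49  45  47  43  48  48  49  46  40  46  50  48  49  48  46  46  46  43  45  45  47  46  42  50  44  42  47  58  62  59  57  45  49  43
 70  69  64  55  55  53  51  49  47  43  41  48  48  48  43  48  44  46  44  44  43  45  44  47  45  47  46  44  49  42  60  59  60  47  54  60  63  63  58  61  49  50
 79  68  63  58  59  47  54  48  48  47  47  44  45  46  45  45  45  47  46  43  51  46  48  43  47  43  45  44  49  56  62  60  63  59  56  55  59  64  59  59  51  44
 75  66  61  59  48  52  51  42  46  45  52  46  49  46  48  47  47  49  44  47  42  60  63  63  61  49  51  47  43  65  58  61  61  59  53  55  57  62  54  56  43  48
```

Run:
```python
from h import *
np.set_printoptions(precision=3,suppress=True)
P=np.median([cloud(cam("scene")) for _ in range(9)],0)
c=np.array([.501,-.2415]);rr=np.hypot(P[...,0]-c[0],P[...,1]-c[1])
mod=.045+np.clip(rr-.062,0,1)/.022*.05
res=P[...,2]-mod
m=(rr<.08)&(res>.006)&(P[...,2]<.085)
n,l,s,ce=cv2.connectedComponentsWithStats(np.uint8(m),connectivity=4)
for i in range(1,n):
    if s[i,4]>5:print(s[i],ce[i].round(1),P[l==i].mean(0),'zmax',P[l==i][:,2].max(),'r',rr[l==i].mean())
for v in range(140,152):print(v,' '.join(f"{int(res[v,u]*1000):3d}" if rr[v,u]<.085 else ' ..' for u in range(218,260)))
T=cloud(cam("top"))
q=T[225:275,315:350];print('scoop inner z',[(T[v,332].round(3)) for v in(222,228,234,240)], cam("top")["color"][215:250:4,326:340:3].mean(-1).round())
```

```text
[235 146  11   6  46] [239.9 148.5] [ 0.473 -0.283  0.06 ] zmax 0.06520875667063453 r 0.05088116158864785
[247 154  11   7  51] [251.8 156.7] [ 0.478 -0.229  0.059] zmax 0.06436636733967149 r 0.02652765213450969
[239 157   5   5  22] [240.9 158.9] [ 0.506 -0.252  0.06 ] zmax 0.06455011988136516 r 0.011909421393657705
140  ..  ..  ..  ..  ..  ..  ..  ..  ..  -7  .. -14 -16 -12 -13  -9 -11 -17 -18 -15 -18 -12 -10 -18 -17 -12 -14 -12 -15 -17 -11  -8  -9 -17 -14 -13 -13  -6  -4  -4  -4  -8
141  ..  ..  ..  ..  ..  ..  ..  .. -11 -13 -10 -13 -19 -18 -18 -18 -19 -22 -20 -13 -19 -10 -23 -21 -15 -13 -16 -17 -18 -20 -22 -14 -19 -16 -20 -12 -14 -16 -16 -10  -7  -7
142  ..  ..  ..  ..  ..  ..  -8 -10 -17 -12 -15 -15 -17 -15 -18 -20 -16 -17 -18 -21 -14 -18 -16 -19 -22 -11 -13 -13 -16 -12 -10 -15 -19 -18 -14 -13 -13 -15 -14 -15 -13 -10
143  ..  ..  ..  ..  .. -11 -16 -15 -16 -18 -14 -16 -18 -22 -20 -18 -25 -21 -21 -19 -13 -13 -18 -15  -7  -8 -15 -13 -14 -12 -12 -13 -12 -15 -18 -13  -9 -15 -15 -15 -11 -12
144  ..  ..  ..  ..  .. -15 -17 -23 -18 -19 -11 -24 -23 -17 -20 -23 -19 -14 -16 -20  -8 -13 -
[... 973 characters left out ...]
2 -18 -15 -17 -11 -11 -11  -8 -12  -4  -4   7   9   9   1   2  14  13  13  13  11   0   0   1   1   0   3   2   1   1   2   0   1  -1   1
151 -14 -18 -19 -22 -22 -22 -24 -18 -17 -14 -18 -13 -11  -4 -13  -4  -3   1   0   1   0   1   1   7   9   9   9   2   1   0   2   1   2   2   0   2   0   1   0   1   0   1
scoop inner z [array([0.527, 0.008, 0.001]), array([0.511, 0.008, 0.007]), array([ 0.495,  0.007, -0.001]), array([0.479, 0.008, 0.002])] [[163. 162. 162. 161. 162.]
 [  9.   5.   6.   3.   4.]
 [ 16.  17.  16.  17.  23.]
 [ 16.  13.  15.  15.  22.]
 [ 16.  12.  16.  14.  23.]
 [ 14.  15.  17.  14.  23.]
 [ 14.  16.  13.  13.  22.]
 [  6.  15.  14.  11.  15.]
 [  9.  15.  17.  17.  14.]]
```

Only five balls are visible from this side and the scoop is empty. The near bowl wall hides part of the floor, so I'll move the arm out of the top camera's line and look there.

```bash
for i in 1 2; do python3 -m pendant '[[[4,-0.8,0],[0,0,0],-0.4],[[8,-1.6,0],[0,0,0],-0.4],[[12,-2.4,0],[0,0,0],-0.4],[[16,-3.2,0],[0,0,0],-0.4],[[20,-4,0],[0,0,0],-0.4]]' | sed -n '2p'; done
cat > b.py <<'E'
from h import *
np.set_printoptions(precision=3,suppress=True)
c=cam("top");P=np.median([cloud(cam("top")) for _ in range(9)],0);cv2.imwrite("pics/topb.png",c["color"][:,:,::-1])
rr=np.hypot(P[...,0]-.502,P[...,1]+.2415)
m=(rr<.056)&(P[...,2]>.051)&(P[...,2]<.07)
print('bowl px',((rr<.056)&(P[...,2]<.09)).sum())
n,l,s,ce=cv2.connectedComponentsWithStats(np.uint8(m),connectivity=4)
for i in range(1,n):
    if s[i,4]>3:print(s[i],ce[i].round(1),P[l==i].mean(0),'zmax',P[l==i][:,2].max())
for v in range(196,264,2):print(v,' '.join(f"{int(P[v,u,2]*1000):3d}" if rr[v,u]<.085 else ' ..' for u in range(396,470,2)))
E
python3 b.py
```

```text
position: [0.407, 0.0968, 0.2937]
position: [0.3527, 0.2939, 0.2937]
bowl px 1441
[410 220   2   4   5] [410.6 221.6] [ 0.525 -0.193  0.059] zmax 0.061075482743341736
[430 228   7   7  38] [432.9 230.6] [ 0.502 -0.25   0.061] zmax 0.0644821608167605
[419 235  11  13  80] [424.1 240.9] [ 0.475 -0.226  0.06 ] zmax 0.06487497033007883
[439 239  11  10  55] [443.6 243.7] [ 0.469 -0.276  0.06 ] zmax 0.06455103403326978
196  ..  ..  ..  ..  ..  ..  ..  ..  ..  ..  ..  ..  ..  ..  ..  ..  ..  ..  ..  ..  ..  ..  ..  ..  ..  ..  ..  ..  ..  ..  ..  ..  ..  ..  ..  ..  ..
198  ..  ..  ..  ..  ..  ..  ..  ..  ..  ..  ..  ..  ..  86  83  80  78  79  80  77  83  84  87  91  ..  ..  ..  ..  ..  ..  ..  ..  ..  ..  ..  ..  ..
200  ..  ..  ..  ..  ..  ..  ..  ..  ..  ..  ..  82  75  70  67  66  66  66  67  68  70  74  77  81  86  90  94  ..  ..  ..  ..  ..  ..  ..  ..  ..  ..
202  ..  ..  ..  ..  ..  ..  ..  ..  ..  83  72  64  60  59  60  57  58  57  59  60  61  62  68  70  75  81  83  89  ..  ..  ..  ..  ..  ..  ..  ..  ..
204  ..  ..  ..  ..  ..  ..  ..  ..  75  63  61  57  54  54  52  52  55  5
[... 3785 characters left out ...]
  44  45  46  45  46  46  45  46  47  52  53  56  60  66  73  80  86  95  ..  ..  ..  ..  ..
256  ..  ..  ..  ..   0   1   0  ..  ..  59  58  57  49  50  47  47  46  47  46  48  49  50  54  56  57  60  66  74  82  88  94  ..  ..  ..  ..  ..  ..
258  ..  ..  ..  ..  ..  ..   1   0   0  ..  79  62  60  56  53  53  53  53  53  54  55  56  58  60  64  70  78  83  91  ..  ..  ..  ..  ..  ..  ..  ..
260  ..  ..  ..  ..  ..  ..  ..   0   0   0  ..  ..  80  66  62  59  58  60  59  59  59  62  68  69  76  81  89  94  ..  ..  ..  ..  ..  ..  ..  ..  ..
262  ..  ..  ..  ..  ..  ..  ..  ..  ..  ..   2   0  ..  ..  90  85  77  74  76  75  74  79  84  88  92  94  ..  ..  ..  ..  ..  ..  ..  ..  ..  ..  ..
```

The sixth ball is at (408,220), in the part of the bowl the near wall had hidden, so all six are in. The scoop is empty and standing, and the arm is clear. Handing in.

```bash
python3 -c "
from h import *
print(env.read_state()['clock'],env.close_job())"
```

```text
the job is handed in; nothing more can be done
21.0667 None
```

I handed the job in at 21.1 s: all six balls are in the feeder bowl, the lever lines up with the pointer to within about 0.01 rad by camera, the pointer did not measurably move, and the empty scoop stands back where it started.

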